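# Ready the fume booth: push its sash up to the mark, then start the fan

### The job

Get the solder fume booth ready for work: reach beneath its yellow lip with the fingers and push the counterweighted sash up until its red pointer stands within the green band on the booth's right post, and leave it there. Then press the green fan button on top of the booth fully down and let it go. Grasp nothing, and leave the solder tin, the tape roll and the circuit board where they are.

Things in the scene. Friction and masses are not known exactly. Their poses are not given: they have to be found in the camera images.
- booth: solder fume booth fixed on the bench: 280 mm wide (y) grey filter base 54 mm tall, front face 20 mm before the sash plane; white deck 300 mm high; origin on the bench below the middle of the sash plane; x points into the booth, +y to the left seen from in front. Aluminium posts 30 mm square, 390 mm tall at y = +-130 mm carry the sash; steel counterweights outside them sink as it rises
- sash (a joint): height in m of the blue-framed clear sash above its lowest position, 0 to 0.14, grows upward. Counterweighted: it takes about 1 to 4 N to move either way and stays where it is left. The sash's top edge is 240 mm above the bench at 0
- lip_edge (a point): middle of the underside of the yellow lip at its front edge; rises with the sash, 135 mm above the bench at sash 0. The lip is a level shelf 190 mm long (y), 10 mm thick, sticking out 49 mm from the sash's face, its front rounded with 5 mm radius (foremost line 5 mm in front of this point). Below it all is free for 75 mm. Axes as the booth's
- pointer (a point): tip of the small red pointer that sticks out from the right side of the sash (-y) in front of the right post; rises with the sash, 25 mm above the lip's underside. Axes as the booth's
- mark: green band, 16 mm tall, clipped round the booth's right post at a height that varies; origin in its middle (half way up, on the post's axis); axes as the booth's
- fan_button_top (a point): middle of the top face of the green fan button, 34 mm across, on a black housing on the booth's deck; it is pressed straight down, travel 6 mm, about 5 N fully down, springs back
- fan_button (a joint): how far the fan button is pressed, 0 (up) to 0.006 m (fully down)
- solder_tin: round metal tin, 56 mm across, 28 mm tall, standing on the bench in front of the right half of the booth; loose; origin under its middle
- tape_2: roll of beige tape lying flat, 69 mm across, 24 mm tall, on the bench about 100 mm in front of the booth, left of its middle; loose; origin under its middle
- pcb_small: small green circuit board, 75 x 48 x 14 mm with wires, lying behind the sash on the booth's floor, 62 mm above the bench; loose; origin under its middle

How it is judged (in metres and radians):
On the way, in this order (a step that is already met when the one before it is completed fails the run):
1. the robot pushes the lip from beneath ((contact force between any of the fingers, the arm and sash_c0 above 0.5 N or contact force between any of the fingers, the arm and sash_c1 above 0.5 N)), for 0.2 s.
2. the red pointer stands within the green band (z of pointer in the frame of mark between -0.008 and 0.008 m), for 0.3 s.
3. the fan button is pressed down (value of joint fan_button above 0.0045 m), for 0.05 s.
At the end, for the whole second after the job is handed in: the red pointer's tip is within the green band (no more than 8 mm above or below its middle), the sash is at rest, the fan button has been pressed at least 4.5 mm and is up again, and the tin, the tape and the board are within 20 mm of where they stood (all of step 2 and velocity of joint sash between -0.005 and 0.005 m/s and value of joint fan_button below 0.002 m and distance of each of solder_tin, tape_2, pcb_small from where it was at the start of the episode below 0.02 m); the robot touches nothing.
It fails at once if the lip is pinched between the fingers (contact force between the fingers and sash_c2 above 1 N and (contact force between the fingers and sash_c0 above 1 N or contact force between the fingers and sash_c1 above 1 N)).
It fails at once if the tin, the tape or the board is moved or lifted by more than 20 mm (distance of any of solder_tin, tape_2, pcb_small from where it was at the start of the episode above 0.02 m).
It also fails if it takes over 45 s, if anything falls off the work surface, if the arm or the gripper's body presses on something with over 40 N, if the wrist force passes 120 N, or if a joint passes its speed limit or range.

### The arm

A 6-joint arm with a two-finger parallel gripper is mounted at the origin on the work surface; the furniture and walls round the work are solid. World frame = base frame: x ahead of the robot, y to its left, z up, the work surface at z = 0. Lengths are in m, angles in degrees, forces in N, time in s.
With the tool pointing down it reaches from about 0.4 to 0.825 m from the base axis. Payload 7 kg.
Tool frame: the origin (TCP) lies on the centre line of the jaws, within the pads' length; the fingertips stand 19 mm ahead of it and the grasp point (between the pads) is the TCP; z points along the fingers, y is the line along which they close (so a half turn about z gives the same grasp; the last joint's range is limited). The gripper opens to 88 mm and grips with 3 to 60 N. Pads are 19 mm wide; open, the fingers measure 130 mm over their backs; the gripper's body (78 mm by 193 mm) begins 47 mm behind the grasp point.
Start: joints at [80.506, 20.546, 0.682, 0, -70.136, -16.507], TCP at [0.296, 0.607, 0.246] pointing down, gripper open.
Joint ranges: [-176.03, 176.03], [-82.01, 121.73], [-58.28, 71.71], [-173.87, 95.51], [-174.79, -0.11], [-173.66, 173.66]. Speed limits (degrees/s): [136.94, 136.94, 172.46, 180, 180, 180].

### API

Orientations are given as [roll, pitch, yaw] about the fixed x, y, z axes, in that order (R = Rz(yaw) Ry(pitch) Rx(roll)).
In Python, from plant import get_state, capture, close_job gives the robot as it stands.
- The arm moves only by the tool apply_moves, never from a script. Its argument "targets" is a list of rows, each a list of 7 numbers: the opening, from 0 (shut) to 1 (fully open), then the shift along the tool's x, y, z normalised to -1 to 1, where 1 is 1000 mm, then the turn, a rotation vector about the tool's x, y, z normalised to -1 to 1, where 1 is 90 degrees. In form: [[claw, tx, ty, tz, ax, ay, az], ...]. A call has 1 to 20 rows; each row shifts and turns the commanded pose from where the row before left it, along the tool's axes as they then stand; what a row does not reach is not made up. A row lasts 1/12 s, in which the tool goes at most 41.7 mm and 7.16 degrees, less where a joint would pass 70% of its speed; a pose out of reach is approached as far as the arm can. A call with a number of a shift or a turn outside -1 to 1 is refused whole. A call with a gripper value outside its range is refused whole. The fingers move at their own pace and stop on an object; "newtons" is the grip in N (left out, the last holds). Time passes only in rows, so rows that do not move let the fingers close. It gives the time, the measured TCP pose, the force, the opening and the grip force at its end, in the units of the state.
- get_state(): the state, without advancing time (a new reading comes with each control period).
- capture(name): name is "scene" or "top"; returns a dict with "frame" (480x640x3 uint8, red, green, blue), "range_z" (480x640 float32, m along the optical axis (not along the pixel's ray), 0 where there is no reading), "camera_matrix" (3x3 intrinsics, pixels), "T" (4x4, takes a point from camera to world coordinates). Camera axes: x right, y down, z forward; pixel columns grow to the right and rows downward; lengths in m; the calibration is good to about 2 mm. A picture is of the moment at which its call begins.
- close_job(): hands the job in; it is judged then, once.
The state is a dict: "time_s": time; "joints": joint angles; "qd": joint speeds; "joint_torque": joint torques, N m; "tcp_pos": TCP position; "eef_rot": TCP orientation; "contact_force": force on the tool from outside, world axes, zero at the start; "moment": the same for the moment, N m; "gripper_width": finger opening in m; "gripper_force": force on a finger pad.
Only numpy, scipy, OpenCV 4.12 (cv2) and the standard library are available. Lean on these libraries where they do the work, as an engineer would, in place of code of your own. Each camera call takes 0.05 s, during which the arm holds its last target. There are 200 camera calls.

## Working session

There is one attempt and no reset: what is moved stays moved. The work goes in short steps, Python scripts to look and compute and a tool call to move; the robot and the scene stay as the last step left them, time stands still between calls to the robot, and variables do not carry over. Pictures are saved under pics/ and viewed, at most 12 in all, crops included, and the job is handed in when it is done.

Besides the shell and the picture viewer there is one more tool, called after "Request:" as a command line: name --pt "numbers of a row" for each row, then --argument value for the rest. apply_moves: Moves the arm, as the interface text tells. Scaled input: -1 to 1 covers 1000 mm each way for a shift and 90 degrees each way for a turn. Its arguments: {"type":"object","properties":{"targets":{"type":"array","items":{"type":"array","items":{"type":"number"}}},"newtons":{"type":"number"}},"required":["targets"]}

```bash
mkdir -p pics; cat > h.py <<'E'
import numpy as np,cv2
from plant import get_state,capture,close_job
def snap(n,f):
    c=capture(n); cv2.imwrite(f'pics/{f}.png',c['frame'][:,:,::-1]); np.savez(f'{f}.npz',**c); return c
def pt(c,u,v,r=1):
    d=c['range_z'][v-r:v+r+1,u-r:u+r+1]; d=d[d>0]
    if not len(d): return None
    z=np.median(d); K=c['camera_matrix']; p=np.array([(u-K[0,2])/K[0,0]*z,(v-K[1,2])/K[1,1]*z,z,1]); return (c['T']@p)[:3].round(4)
E
python3 - <<'E'
from h import *
print(get_state())
for n in('scene','top'):
    c=snap(n,n); print(c['T'].round(3).tolist(),c['camera_matrix'].tolist())
E
```

```text
{'time_s': 0.0, 'joints': array([ 8.05058179e+01,  2.05916208e+01,  6.34260076e-01, -2.06124812e-02,
       -7.01358645e+01, -1.65066321e+01]), 'qd': array([-0.01019278, -0.0017694 ,  0.00514753, -0.03408737,  0.0183448 ,
        0.06542116]), 'joint_torque': array([-7.61769461e-04, -5.82721603e+01,  2.93061626e+01,  6.99701920e+00,
        6.94390954e-03, -1.63977584e-04]), 'tcp_pos': array([0.29573062, 0.60626156, 0.24462271]), 'eef_rot': array([ 1.79905111e+02, -7.91190519e-03, -2.60078274e+01]), 'contact_force': array([-0.33449876,  0.73141378, -0.37888139]), 'moment': array([ 0.01021178,  0.00062416, -0.01944988]), 'gripper_force': 0.0, 'gripper_width': 0.08720230532307377}
[[-0.716, 0.488, -0.499, 0.9], [0.698, 0.505, -0.507, 0.905], [0.005, -0.712, -0.703, 0.814], [0.0, 0.0, 0.0, 1.0]] [[442.0787897871698, 0.0, 321.72929759431], [0.0, 442.0787897871698, 240.83606666358952], [0.0, 0.0, 1.0]]
[[-0.447, -0.702, 0.555, -0.071], [-0.895, 0.343, -0.287, 0.728], [0.011, -0.624, -0.781, 0.974], [0.0, 0.0, 0.0, 1.0]] [[581.7209348595338, 0.0, 323.30705077741374], [0.0, 581.7209348595338, 234.03042258366503], [0.0, 0.0, 1.0]]
```

View pics/scene.png

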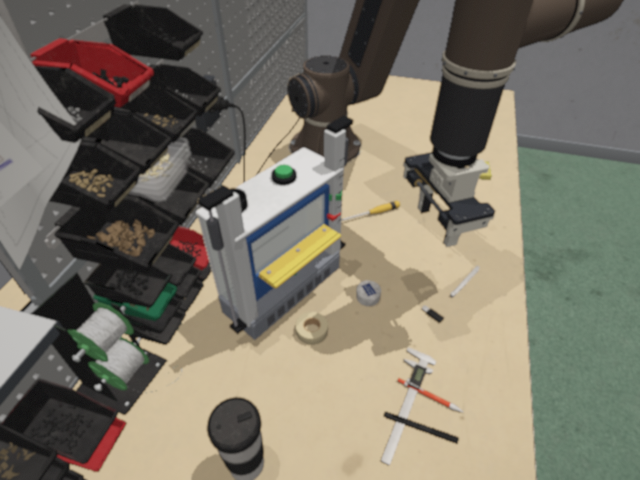

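View pics/top.png

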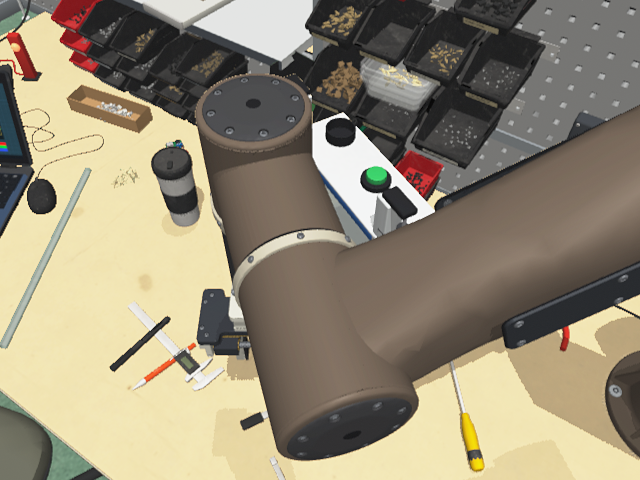

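The scene view shows the booth at px (200-345, 130-335), with the lip around (300,257), the button at (284,174), the red pointer near (333,217) and the green band near (338,197). The top view is mostly blocked by the arm, but shows the button at (376,176). Next I'll enlarge the scene view.

```bash
python3 - <<'E'
from h import *
i=cv2.imread('pics/scene.png')
cv2.imwrite('pics/crop1.png',cv2.resize(i[115:340,190:390],None,fx=2.66,fy=2.66,interpolation=cv2.INTER_CUBIC)[:600])
cv2.imwrite('pics/crop2.png',cv2.resize(i[170:245,300:400],None,fx=8,fy=8,interpolation=cv2.INTER_CUBIC))
E
```

```text
(no output)
```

View pics/crop1.png

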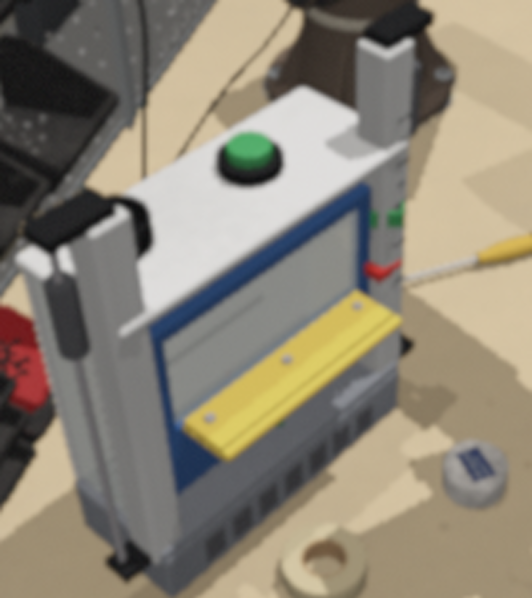

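View pics/crop2.png

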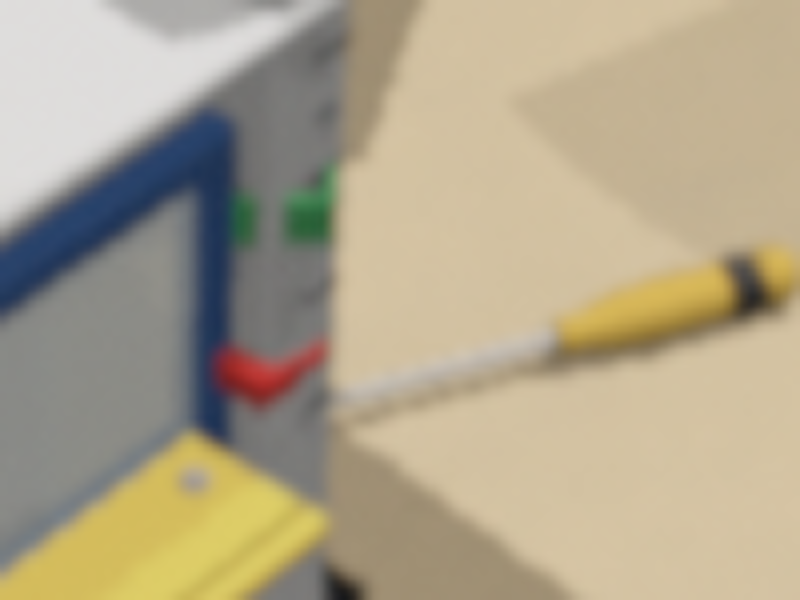

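Crop 1 shows the lip's corners at scene px (340,235), (275,286), (260,275) and (325,225), and the button at (283,172). Crop 2 shows the pointer tip at about (340,214) and the green band at (330,197) and (338,197).

```bash
python3 - <<'E'
from h import *
c=dict(np.load('scene.npz'));T=c['T']
def cloud(c):
    K=c['camera_matrix'];v,u=np.mgrid[:480,:640];z=c['range_z']
    P=np.stack([(u-K[0,2])/K[0,0]*z,(v-K[1,2])/K[1,1]*z,z],-1)
    return P@c['T'][:3,:3].T+c['T'][:3,3]
P=cloud(c);hsv=cv2.cvtColor(c['frame'],cv2.COLOR_RGB2HSV);H,S,V=[hsv[...,i].astype(int) for i in range(3)]
ok=c['range_z']>0; v,u=np.mgrid[:480,:640]
box=(u>195)&(u<350)&(v>120)&(v<335)&ok
yel=box&(H>20)&(H<35)&(S>120)&(u<345)&(v>220)
Q=P[yel]; print('lip',len(Q),Q[:,2].mean(),np.percentile(Q[:,2],[5,50,95]))
top=Q[abs(Q[:,2]-np.median(Q[:,2]))<.006]
r=cv2.minAreaRect((top[:,:2]*1000).astype(np.float32)); print(r); print(cv2.boxPoints(r).round(1).tolist())
g=box&(H>45)&(H<85)&(S>90)
b=g&(v<185)&(u<300);Q=P[b];t=Q[Q[:,2]>np.percentile(Q[:,2],60)-.004];print('button',len(Q),t.mean(0),np.ptp(t,axis=0),cv2.minEnclosingCircle((t[:,:2]*1000).astype(np.float32)))
m=g&(u>322)&(v>185)&(v<208);print('band',m.sum());print(np.c_[u[m],v[m],P[m].round(4)])
rd=box&((H<8)|(H>172))&(S>120)&(u>320)&(v>200)&(v<230);print('ptr');print(np.c_[u[rd],v[rd],P[rd].round(4)])
blue=box&(H>100)&(H<120)&(S>120)&(P[...,2]>.06);Q=P[blue];n=np.linalg.svd(Q[:,:2]-Q[:,:2].mean(0),full_matrices=False);print('blue line',len(Q),Q.mean(0),n[2],n[1])
wh=box&(V>190)&(S<30)&(abs(P[...,2]-.3)<.01)&(v<240);Q=P[wh];r=cv2.minAreaRect((Q[:,:2]*1000).astype(np.float32));print('deck',Q[:,2].mean(),r)
for n,p in(('tin',(369,287)),('tape',(318,315)),('tapeL',(302,330)),('cupL',(238,412)),('screwdr',(385,209)),('post R top',(335,133)),('postL',(222,198))):print(n,pt(c,*p))
E
```

```text
lip 1680 0.17104956847658442 [0.16803078 0.17217124 0.17421309]
((498.0081481933594, 438.9326477050781), (189.5184326171875, 48.58383560180664), 3.6987557411193848)
[[401.8999938964844, 457.1000061035156], [405.0, 408.6000061035156], [594.0999755859375, 420.79998779296875], [591.0, 469.29998779296875]]
button 195 [0.47093436 0.36450316 0.32231598] [0.02805004 0.02706276 0.00644186] ((470.5993957519531, 363.639892578125), 15.244579315185547)
band 38
[[3.400e+02 1.930e+02 3.624e-01 4.128e-01 2.357e-01]
 [3.380e+02 1.940e+02 3.733e-01 4.173e-01 2.416e-01]
 [3.390e+02 1.940e+02 3.726e-01 4.195e-01 2.425e-01]
 [3.400e+02 1.940e+02 3.721e-01 4.218e-01 2.436e-01]
 [3.290e+02 1.950e+02 3.877e-01 4.055e-01 2.402e-01]
 [3.300e+02 1.950e+02 3.845e-01 4.052e-01 2.383e-01]
 [3.360e+02 1.950e+02 3.755e-01 4.138e-01 2.382e-01]
 [3.370e+02 1.950e+02 3.751e-01 4.163e-01 2.394e-01]
 [3.380e+02 1.950e+02 3.739e-01 4.179e-01 2.397e-01]
 [3.390e+02 1.950e+02 3.722e-01 4.192e-01 2.395e-01]
 [3.400e+02 1.950e+02 3.711e-01 4.210e-01 2.399e-01]
 [3.290e+02 1.960e+02 3.877e-01 4.055e-01 2.376e-01]
 [3.300e+02
[... 3621 characters left out ...]
.943e-01 4.163e-01 1.850e-01]
 [3.310e+02 2.190e+02 3.928e-01 4.178e-01 1.850e-01]
 [3.320e+02 2.190e+02 3.943e-01 4.222e-01 1.887e-01]
 [3.330e+02 2.190e+02 3.913e-01 4.224e-01 1.870e-01]
 [3.340e+02 2.190e+02 3.895e-01 4.235e-01 1.866e-01]]
blue line 888 [0.52205663 0.41286552 0.22515504] [[ 0.99761917  0.06896366]
 [-0.06896366  0.99761917]] [2.22520189 0.0555799 ]
deck 0.301110219570524 ((502.1922302246094, 370.41253662109375), (276.3551330566406, 110.4532241821289), 4.050652980804443)
tin [0.3705 0.5222 0.0304]
tape [0.5061 0.4951 0.0265]
tapeL [0.5567 0.4991 0.026 ]
cupL [0.7858 0.615  0.1734]
screwdr [0.1189 0.3614 0.0157]
post R top [0.378  0.4082 0.3822]
postL [0.6415 0.4264 0.3878]
```

Request:
apply_moves --pt "0 0 0 0 0 0 0.075" --pt "0 0 0 0 0 0 0.075" --pt "0 0 0 0 0 0 0.075" --pt "0 0 0 0 0 0 0.075" --pt "0 0 0 0 0 0 0.075" --pt "0 0 0 0 0.0 0.075 0" --pt "0 0 0 0 0.0 0.075 0" --pt "0 0 0 0 0.0 0.075 0" --pt "0 0 0 0 0.0 0.075 0" --pt "0 0 0 0 0 0 0" --newtons 10

```text
time_s: 0.93
tcp_pos: [0.2939, 0.6073, 0.2405]
eef_rot: [179.7, -27.8, -59.4]
contact_force: [-1.1, -1.0, -2.4]
gripper_width: 0.0263
gripper_force: 0.0
```

```bash
python3 -c "
from h import *
s=get_state();print(s['time_s'],s['joints'].round(1),s['tcp_pos'].round(4),s['eef_rot'].round(1),s['contact_force'].round(1),s['gripper_width'])"
```

```text
0.9333 [ 88.1  31.9   7.2  14.2 -89.4 -60.9] [0.2939 0.6073 0.2405] [179.7 -27.8 -59.4] [-1.1 -1.  -2.4] 0.026349036993938917
```

Request:
apply_moves --pt "0 0 0 0 0 0.075 0" --pt "0 0 0 0 0 0.075 0" --pt "0 0 0 0 0 0.075 0" --pt "0 0 0 0 0 0.075 0" --pt "0 0 0 0 0 0.075 0" --pt "0 0 0 0 0 0 0"

```text
time_s: 1.43
tcp_pos: [0.2945, 0.6061, 0.2379]
eef_rot: [179.0, -61.8, -58.8]
contact_force: [-0.7, -1.2, -4.5]
gripper_width: 0.0006
gripper_force: 0.0
```

```bash
python3 -c "
from h import *
s=get_state();print(s['time_s'],s['joints'].round(1),s['tcp_pos'].round(4),s['eef_rot'].round(1),s['contact_force'].round(1),s['gripper_width'])"
```

```text
1.4333 [  92.4   47.7   12.8   26.2 -111.7  -65.3] [0.2945 0.6061 0.2379] [179.  -61.8 -58.8] [-0.7 -1.2 -4.5] 0.0005956845150539904
```

Request:
apply_moves --pt "0 0 0 0 0 0.075 0" --pt "0 0 0 0 0 0.075 0" --pt "0 0 0 0 0 0.075 0" --pt "0 0 0 0 -0.075 0 0" --pt "0 0 0 0 -0.075 0 0" --pt "0 0 0 0 0 0 0"

```text
time_s: 1.93
tcp_pos: [0.2989, 0.6058, 0.2434]
eef_rot: [165.7, -80.9, -59.6]
contact_force: [0.6, -0.4, 0.1]
gripper_width: 0.0005
gripper_force: 0.0
```

```bash
cat > st.py <<'E'
from h import *
from scipy.spatial.transform import Rotation as R
s=get_state();print(s['time_s'],s['joints'].round(1),s['tcp_pos'].round(4),s['eef_rot'].round(1),s['contact_force'].round(1))
M=R.from_euler('xyz',s['eef_rot'],degrees=True).as_matrix();print(M.round(3).tolist())
E
python3 st.py; python3 -c "
from h import *
snap('scene','s2')"
```

```text
1.9333 [  88.4   60.7   26.4   24.4 -133.9  -67.5] [0.2989 0.6058 0.2434] [165.7 -80.9 -59.6] [ 0.6 -0.4  0.1]
[[0.08, -0.959, 0.271], [-0.136, -0.28, -0.95], [0.987, 0.039, -0.153]]
```

View pics/s2.png

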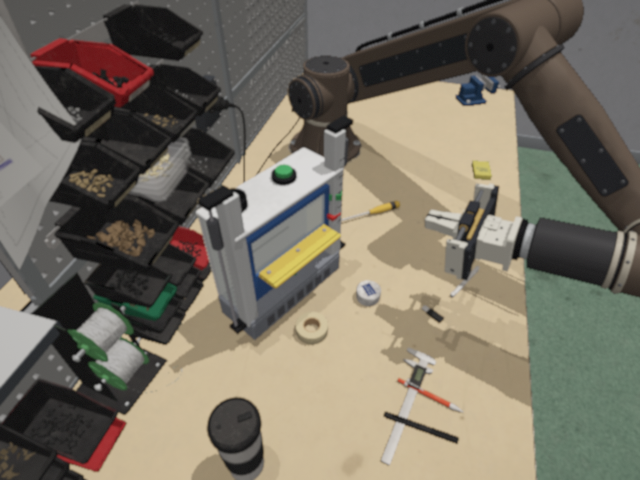

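The gripper is closed and nearly level, pointing at the booth from in front (fingertips at about px (430,220)). The tin, at (369,290), is clear of it.

Request:
apply_moves --pt "0 -0.018 -0.027 0.02 0 0 0" --pt "0 -0.018 -0.027 0.02 0 0 0" --pt "0 -0.018 -0.027 0.02 0 0 0" --pt "0 -0.018 -0.027 0.02 0 0 0" --pt "0 -0.018 -0.027 0.02 0 0 0" --pt "0 0 0 0 0 0.04 0" --pt "0 0 0 0 0 0.04 0" --pt "0 0 0 0 0 0 0" --pt "0 0 0 0 0 0 0"

```text
time_s: 2.73
tcp_pos: [0.4461, 0.5631, 0.1357]
eef_rot: [127.1, -87.3, -20.2]
contact_force: [-0.7, -0.1, 0.4]
gripper_width: 0.0004
gripper_force: 0.0
```

```bash
python3 st.py
```

```text
2.7333 [  78.6   69.1   21.4   35.2 -124.9  -65. ] [0.4461 0.5631 0.1357] [127.1 -87.3 -20.2] [-0.7 -0.1  0.4]
[[0.044, -0.956, 0.291], [-0.016, -0.291, -0.956], [0.999, 0.038, -0.028]]
```

Request:
apply_moves --pt "0 0 0.005 0.022 0 0 0" --pt "0 0 0.005 0.022 0 0 0" --pt "0 0 0.005 0.022 0 0 0" --pt "0 0 0.005 0.022 0 0 0" --pt "0 0 0.005 0.022 0 0 0" --pt "0 0 0 0 0 0 0"

```text
time_s: 3.23
tcp_pos: [0.4538, 0.4483, 0.1364]
eef_rot: [131.7, -87.2, -24.9]
contact_force: [0.2, 1.8, -0.6]
gripper_width: 0.0003
gripper_force: 0.0
```

```bash
python3 st.py; python3 -c "
from h import *
snap('scene','s3')"
```

```text
3.2333 [  76.8   60.7    1.3   33.2 -114.4  -71.7] [0.4538 0.4483 0.1364] [131.7 -87.2 -24.9] [ 0.2  1.8 -0.6]
[[0.044, -0.956, 0.288], [-0.02, -0.289, -0.957], [0.999, 0.036, -0.032]]
```

View pics/s3.png

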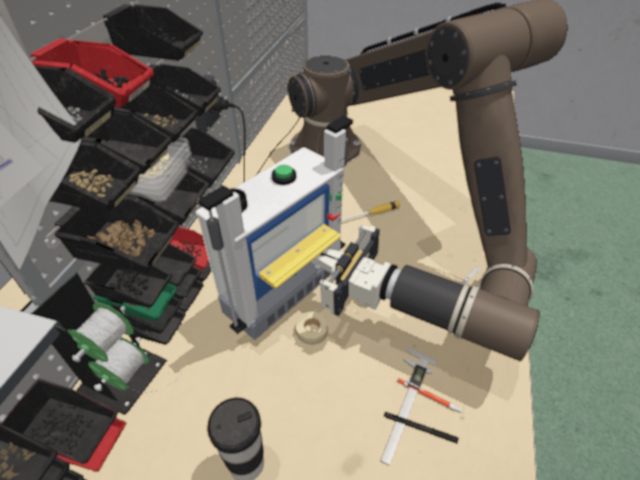

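The fingers are under the lip's right half (about px (330,262)), with the wide jaw carrier in front of the lip. Next I lift.

Request:
apply_moves --pt "0 0.006 0 0 0 0 0" --pt "0 0.006 0 0 0 0 0" --pt "0 0.006 0 0 0 0 0" --pt "0 0.006 0 0 0 0 0" --pt "0 0.006 0 0 0 0 0" --pt "0 0.006 0 0 0 0 0" --pt "0 0.006 0 0 0 0 0" --pt "0 0.006 0 0 0 0 0" --pt "0 0 0 0 0 0 0" --pt "0 0 0 0 0 0 0"

```text
time_s: 4.12
tcp_pos: [0.4563, 0.45, 0.1833]
eef_rot: [126.8, -87.4, -20.0]
contact_force: [-0.4, -0.2, -0.3]
gripper_width: 0.0005
gripper_force: 0.0
```

```bash
python3 st.py; cat > meas.py <<'E'
import sys
from h import *
c=snap('scene',sys.argv[1])
K=c['camera_matrix'];v,u=np.mgrid[:480,:640];z=c['range_z']
P=np.stack([(u-K[0,2])/K[0,0]*z,(v-K[1,2])/K[1,1]*z,z],-1)@c['T'][:3,:3].T+c['T'][:3,3]
hsv=cv2.cvtColor(c['frame'],cv2.COLOR_RGB2HSV);H,S,V=[hsv[...,i].astype(int) for i in range(3)]
ok=z>0
yel=ok&(H>20)&(H<35)&(S>120)&(u>240)&(u<345)&(v>180)&(v<300)&(P[...,1]<.475)
q=P[yel];m=np.median(q[:,2]);print('lip top z',len(q),m)
bx=ok&(u>322)&(u<345)&(v>180)&(v<225)
for n,k in(('band',bx&(H>45)&(H<85)&(S>90)),('ptr',bx&((H<8)|(H>172))&(S>110))):
    k=k&(P[...,0]<.389)
    if k.sum(): print(n,k.sum(),np.percentile(P[k][:,2],[2,50,98]).round(4),P[k].mean(0).round(4),v[k].min(),v[k].max())
i=cv2.resize(c['frame'][165:240,290:390,::-1],None,fx=8,fy=8,interpolation=cv2.INTER_CUBIC);cv2.imwrite(f'pics/{sys.argv[1]}c.png',i)
E
python3 meas.py s4
```

```text
4.1167 [  76.6   57.7    1.    34.4 -116.9  -69.8] [0.4563 0.45   0.1833] [126.8 -87.4 -20. ] [-0.4 -0.2 -0.3]
[[0.042, -0.956, 0.29], [-0.015, -0.29, -0.957], [0.999, 0.036, -0.027]]
lip top z 1729 0.20681139161477768
band 35 [0.2281 0.2356 0.243 ] [0.3766 0.4156 0.2357] 194 199
ptr 20 [0.2197 0.2245 0.2278] [0.3822 0.4199 0.2246] 201 206
```

View pics/s4c.png

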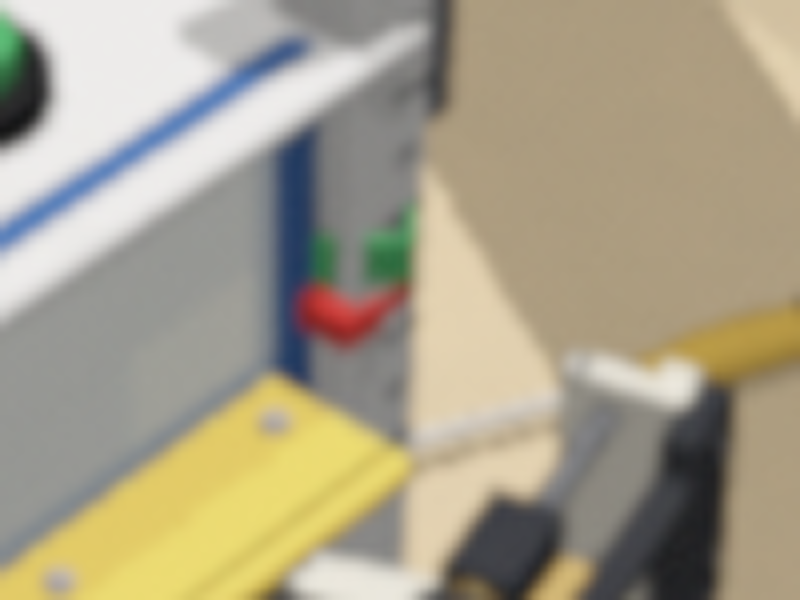

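The lip has risen 35 mm. The pointer tip is at crop (405,290) and the band's middle at about (390,257), so about 12.5 mm remains.

Request:
apply_moves --pt "0 0.0045 0 0 0 0 0" --pt "0 0.004 0 0 0 0 0" --pt "0 0.004 0 0 0 0 0" --pt "0 0 0 0 0 0 0" --pt "0 0 0 0 0 0 0" --pt "0 0 0 0 0 0 0" --pt "0 0 0 0 0 0 0"

```text
time_s: 4.75
tcp_pos: [0.4567, 0.4499, 0.1951]
eef_rot: [126.4, -87.4, -19.5]
contact_force: [1.0, 0.1, -0.6]
gripper_width: 0.0006
gripper_force: 0.0
```

```bash
python3 st.py; python3 meas.py s5
```

```text
4.75 [  76.5   56.9    0.9   34.7 -117.4  -69.3] [0.4567 0.4499 0.1951] [126.4 -87.4 -19.5] [ 1.   0.1 -0.6]
[[0.043, -0.956, 0.29], [-0.015, -0.291, -0.957], [0.999, 0.036, -0.027]]
lip top z 1735 0.21824203697957767
band 9 [0.2371 0.2398 0.2434] [0.373  0.4187 0.2403] 194 196
ptr 19 [0.2313 0.2362 0.2397] [0.3839 0.4191 0.2359] 196 201
```

View pics/s5c.png

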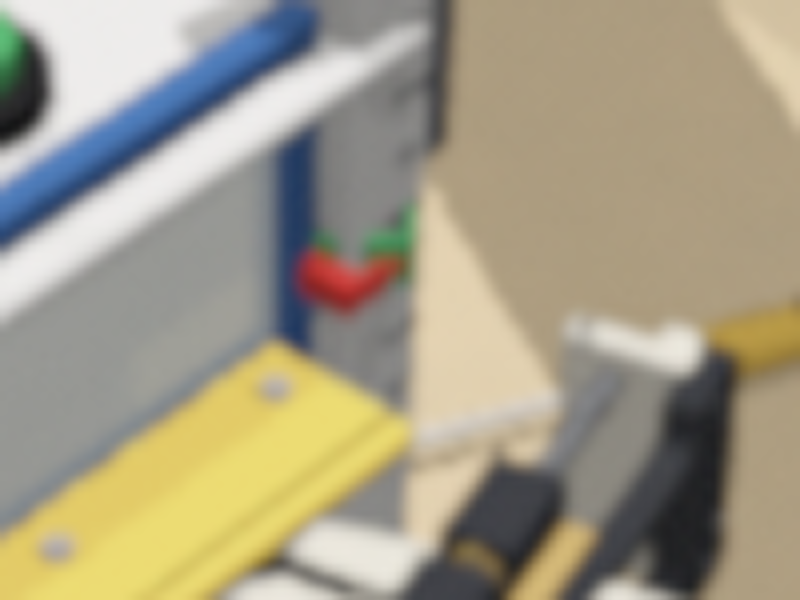

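The tip (400,262) sits about 2 mm below the middle of the band. I'll lift 2 mm more, then lower the fingers clear and back out.

Request:
apply_moves --pt "0 0.002 0 0 0 0 0" --pt "0 0 0 0 0 0 0" --pt "0 0 0 0 0 0 0" --pt "0 0 0 0 0 0 0" --pt "0 0 0 0 0 0 0" --pt "0 -0.01 0 0 0 0 0" --pt "0 -0.015 0 0 0 0 0" --pt "0 0 0 0 0 0 0" --pt "0 0 0 -0.015 0 0 0" --pt "0 0 0 -0.025 0 0 0" --pt "0 0 0 -0.03 0 0 0" --pt "0 0 0 -0.03 0 0 0" --pt "0 0 0 -0.02 0 0 0" --pt "0 0 0 0 0 0 0"

```text
time_s: 5.97
tcp_pos: [0.4193, 0.5682, 0.1738]
eef_rot: [126.1, -87.5, -19.0]
contact_force: [0.2, 0.8, -0.1]
gripper_width: 0.0006
gripper_force: 0.0
```

```bash
python3 st.py; python3 meas.py s6
```

```text
5.9667 [  80.5   66.3   20.4   34.1 -127.1  -64.9] [0.4193 0.5682 0.1738] [126.1 -87.5 -19. ] [ 0.2  0.8 -0.1]
[[0.042, -0.955, 0.293], [-0.014, -0.294, -0.956], [0.999, 0.036, -0.026]]
lip top z 1746 0.21928829511591313
band 7 [0.2384 0.2402 0.2428] [0.3725 0.4186 0.2405] 194 195
ptr 16 [0.229  0.237  0.2402] [0.3837 0.4201 0.2366] 197 201
```

View pics/s6c.png

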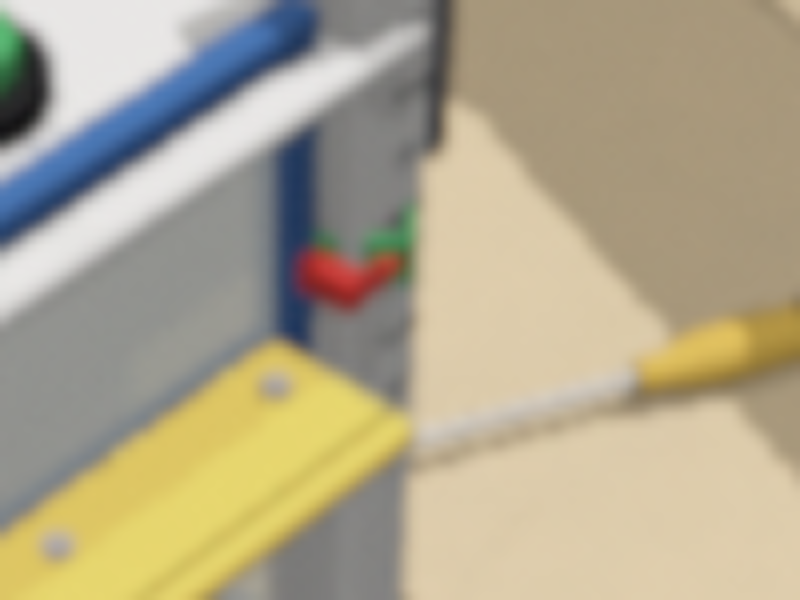

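The pointer tip still stands in the band (about 1 mm below its middle) with the robot clear. Now I go up, turn the tool down, and check clearance round the button.

Request:
apply_moves --pt "0 0.03 0 0 0 0 0" --pt "0 0.035 0 0 0 0 0" --pt "0 0.035 0 0 0 0 0" --pt "0 0.035 0 0 0 0 0" --pt "0 0.035 0 0 0 0 0" --pt "0 0.035 0 0 0 0 0" --pt "0 0.035 0 0 0 0 0" --pt "0 0.035 0 0 0 0 0" --pt "0 0 0 0 0 -0.075 0" --pt "0 0 0 0 0 -0.075 0" --pt "0 0 0 0 0 -0.075 0" --pt "0 0 0 0 0 -0.075 0" --pt "0 0 0 0 0 -0.075 0" --pt "0 0 0 0 0 -0.075 0" --pt "0 0 0 0 0 -0.075 0" --pt "0 0 0 0 0 -0.075 0" --pt "0 0 0 0 0 -0.075 0" --pt "0 0 0 0 0 -0.075 0" --pt "0 0 0 0 0 0 0"

```text
time_s: 7.6
tcp_pos: [0.4343, 0.5578, 0.4567]
eef_rot: [178.2, -20.1, -72.7]
contact_force: [-0.8, -1.5, 3.6]
gripper_width: 0.0004
gripper_force: 0.0
```

```bash
python3 st.py; python3 - <<'E'
from h import *
for f in('scene','top'):
    c=dict(np.load(f+'.npz'));K=c['camera_matrix'];v,u=np.mgrid[:480,:640];z=c['range_z']
    P=np.stack([(u-K[0,2])/K[0,0]*z,(v-K[1,2])/K[1,1]*z,z],-1)@c['T'][:3,:3].T+c['T'][:3,3]
    print(f)
    for y in np.arange(.2,.5,.04):
        print(round(y,2),[ (round(float(np.percentile(q,98)),2) if len(q)>3 else None) for x in np.arange(.34,.66,.03) for q in [P[...,2][(z>0)&(abs(P[...,0]-x)<.015)&(abs(P[...,1]-y)<.02)]]])
E
```

```text
7.6 [  72.7   31.2   36.8   10.6 -113.   -53.1] [0.4343 0.5578 0.4567] [178.2 -20.1 -72.7] [-0.8 -1.5  3.6]
[[0.28, -0.957, 0.072], [-0.897, -0.287, -0.337], [0.343, 0.029, -0.939]]
scene
0.2 [None, None, None, None, 0.28, 0.28, 0.52, 0.53, 0.4, 0.42, 0.55]
0.24 [None, None, None, None, None, None, 0.28, 0.28, 0.4, 0.52, 0.53]
0.28 [None, None, None, None, None, None, None, None, None, 0.28, 0.52]
0.32 [None, 0.3, 0.3, 0.3, 0.31, 0.3, 0.3, 0.3, None, None, 0.3]
0.36 [None, 0.3, 0.3, 0.31, 0.32, 0.32, 0.3, 0.32, 0.32, 0.3, 0.3]
0.4 [0.39, 0.39, 0.36, 0.3, 0.31, 0.3, 0.3, 0.3, 0.32, 0.39, 0.39]
0.44 [0.0, 0.24, 0.19, 0.28, 0.3, 0.3, 0.3, 0.3, 0.3, 0.38, 0.39]
0.48 [0.0, 0.03, 0.0, 0.0, 0.01, 0.17, 0.17, 0.17, 0.17, 0.0, 0.0]
top
0.2 [None, None, None, None, 0.28, 0.28, 0.52, 0.52, 0.4, 0.42, 0.43]
0.24 [None, None, None, None, None, None, 0.28, 0.28, 0.4, 0.4, 0.41]
0.28 [None, None, None, None, None, None, None, None, None, 0.27, 0.4]
0.32 [None, 0.3, 0.3, 0.3, 0.31, 0.3, 0.3, 0.3, 0.32, 0.32, 0.3]
0.36 [None, 0.3, None, 0.31, 0.32, 0.32, 0.3, 0.32, 0.32, 0.32, 0.3]
0.4 [0.39, 0.39, 0.3, 0.3, 0.31, 0.3, 0.3, 0.3, 0.32, 0.39, 0.39]
0.44 [None, None, None, None, 0.3, 0.3, 0.3, 0.3, None, None, None]
0.48 [None, None, None, None, None, None, None, None, None, None, None]
```

Request:
apply_moves --pt "0 0 0 0 0 -0.074 0" --pt "0 0 0 0 0 -0.074 0" --pt "0 0 0 0 0 -0.074 0" --pt "0 0 0 0 0 0 -0.076" --pt "0 0 0 0 0 0 -0.076" --pt "0 0 0 0 0 0 -0.076" --pt "0 0 0 0 0 0 -0.076" --pt "0 0 0 0 0 0 -0.076" --pt "0 0 0 0 0 0 -0.076" --pt "0 0 0 0 0 0 -0.076" --pt "0 0 0 0 0 0 0" --pt "0 0 0 0 0 0 0"

```text
time_s: 8.6
tcp_pos: [0.4327, 0.5603, 0.4491]
eef_rot: [177.8, 0.9, -25.5]
contact_force: [-0.3, -0.5, -0.4]
gripper_width: 0.0006
gripper_force: 0.0
```

```bash
python3 st.py; python3 -c "
from h import *
from scipy.spatial.transform import Rotation as R
s=get_state();M=R.from_euler('xyz',s['eef_rot'],degrees=True).as_matrix()
print(M.T@(np.array([.4706,.364,.36])-s['tcp_pos']))"
```

```text
8.6 [ 67.5  23.2  30.5  -1.  -99.5  -3.1] [0.4327 0.5603 0.4491] [177.8   0.9 -25.5] [-0.3 -0.5 -0.4]
[[0.903, -0.429, -0.031], [-0.43, -0.903, -0.028], [-0.016, 0.039, -0.999]]
[0.11994201 0.15747446 0.09341374]
```

Request:
apply_moves --pt "0 0.0198 0.0268 0.0007 0 0 0" --pt "0 0.0198 0.0268 0.0007 0 0 0" --pt "0 0.0198 0.0268 0.0007 0 0 0" --pt "0 0.0198 0.0268 0.0007 0 0 0" --pt "0 0.0198 0.0268 0.0007 0 0 0" --pt "0 0.0198 0.0268 0.0007 0 0 0" --pt "0 0 0 0 -0.024 0 0" --pt "0 0 0 0 0 0 0" --pt "0 0 0 0 0 0 0"

```text
time_s: 9.35
tcp_pos: [0.4718, 0.3646, 0.4492]
eef_rot: [175.7, 0.9, -25.4]
contact_force: [-0.1, 0.6, -0.2]
gripper_width: 0.0004
gripper_force: 0.0
```

```bash
python3 st.py; python3 -c "
from h import *
from scipy.spatial.transform import Rotation as R
s=get_state();M=R.from_euler('xyz',s['eef_rot'],degrees=True).as_matrix()
print(M.T@(np.array([.4706,.364,.355])-s['tcp_pos']))"
```

```text
9.35 [ 56.3  12.4  15.1  -0.3 -97.1   8.3] [0.4718 0.3646 0.4492] [175.7   0.9 -25.4] [-0.1  0.6 -0.2]
[[0.903, -0.427, -0.047], [-0.429, -0.901, -0.061], [-0.016, 0.075, -0.997]]
[ 0.00072147 -0.00595259  0.09397327]
```

Request:
apply_moves --pt "0 0 0 0 0.046 0 0" --pt "0 0 0 0.024 0 0 0" --pt "0 0 0 0.024 0 0 0" --pt "0 0 0 0.024 0 0 0" --pt "0 0 0 0.02 0 0 0" --pt "0 0 0 0 0 0 0" --pt "0 0 0 0 0 0 0"

```text
time_s: 9.93
tcp_pos: [0.4699, 0.3655, 0.357]
eef_rot: [179.7, 0.9, -25.2]
contact_force: [0.2, -0.4, 1.7]
gripper_width: 0.0006
gripper_force: 0.0
```

```bash
python3 st.py; python3 -c "
from h import *
c=snap('scene','s7')
i=c['frame'][100:250,200:400,::-1];cv2.imwrite('pics/s7c.png',cv2.resize(i,None,fx=4,fy=4,interpolation=cv2.INTER_CUBIC))"
```

```text
9.9333 [ 56.1  10.6   1.7  -0.9 -81.5   8.8] [0.4699 0.3655 0.357 ] [179.7   0.9 -25.2] [ 0.2 -0.4  1.7]
[[0.904, -0.426, -0.016], [-0.426, -0.905, 0.003], [-0.016, 0.004, -1.0]]
```

View pics/s7c.png

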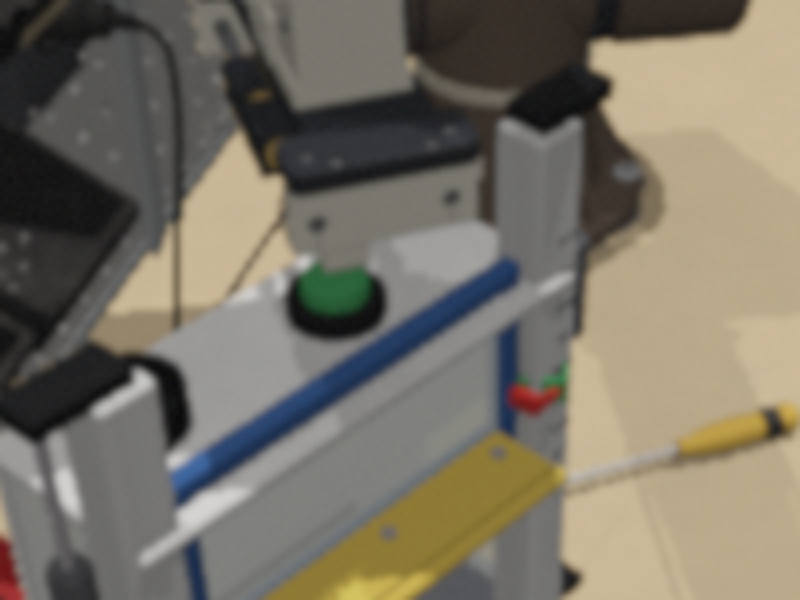

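The closed fingers (at about (345,255)) are right over the button at (335,290), clear of both posts. Now I press.

Request:
apply_moves --pt "0 0 0 0.004 0 0 0" --pt "0 0 0 0.004 0 0 0" --pt "0 0 0 0.003 0 0 0" --pt "0 0 0 0.003 0 0 0" --pt "0 0 0 0.003 0 0 0" --pt "0 0 0 0 0 0 0" --pt "0 0 0 0 0 0 0"

```text
time_s: 10.57
tcp_pos: [0.4701, 0.3652, 0.341]
eef_rot: [179.9, 0.9, -25.2]
contact_force: [0.5, 0.5, 2.2]
gripper_width: 0.0003
gripper_force: 0.8
```

Request:
apply_moves --pt "0 0 0 0.002 0 0 0" --pt "0 0 0 0.002 0 0 0" --pt "0 0 0 0 0 0 0" --pt "0 0 0 0 0 0 0"

```text
time_s: 10.9
tcp_pos: [0.4701, 0.3652, 0.3371]
eef_rot: [179.9, 0.9, -25.2]
contact_force: [-0.3, 0.6, 3.6]
gripper_width: 0.0007
gripper_force: 1.9
```

Request:
apply_moves --pt "0 0 0 0.002 0 0 0" --pt "0 0 0 0.001 0 0 0" --pt "0 0 0 0.001 0 0 0" --pt "0 0 0 0 0 0 0" --pt "0 0 0 0 0 0 0"

```text
time_s: 11.32
tcp_pos: [0.4702, 0.3653, 0.3351]
eef_rot: [-180.0, 0.8, -25.2]
contact_force: [-3.6, -2.7, 14.9]
gripper_width: 0.0003
gripper_force: 7.2
```

The button has bottomed out (15 N). I'll release it, retreat, and check.

Request:
apply_moves --pt "0 0 0 -0.008 0 0 0" --pt "0 0 0 -0.02 0 0 0" --pt "0 0 0 -0.03 0 0 0" --pt "0 0 0 -0.03 0 0 0" --pt "0 0 0 -0.03 0 0 0" --pt "0 -0.02 -0.027 0 0 0 0" --pt "0 -0.02 -0.027 0 0 0 0" --pt "0 -0.02 -0.027 0 0 0 0" --pt "0 -0.02 -0.027 0 0 0 0" --pt "0 -0.02 -0.027 0 0 0 0" --pt "0 0 0 0 0 0 0" --pt "0 0 0 0 0 0 0"

```text
time_s: 12.32
tcp_pos: [0.4378, 0.5313, 0.4492]
eef_rot: [179.6, 0.9, -25.1]
contact_force: [0.6, -0.9, -1.0]
gripper_width: 0.0004
gripper_force: 0.0
```

```bash
python3 st.py; python3 meas.py s8; python3 -c "
from h import *
c=dict(np.load('s8.npz'))
for p in((369,287),(318,315),(302,330),(283,171),(285,172)):print(pt(c,*p))"
```

```text
12.3167 [ 66.2  19.8  25.5  -1.  -96.1  -1.4] [0.4378 0.5313 0.4492] [179.6   0.9 -25.1] [ 0.6 -0.9 -1. ]
[[0.905, -0.424, -0.018], [-0.424, -0.906, 0.001], [-0.016, 0.006, -1.0]]
lip top z 1747 0.21934988666247268
band 9 [0.2373 0.2398 0.2436] [0.3731 0.4191 0.2402] 194 196
ptr 13 [0.2283 0.2359 0.2398] [0.3829 0.4202 0.2358] 197 201
[0.37   0.5218 0.0296]
[0.5058 0.4949 0.026 ]
[0.5565 0.4989 0.0256]
[0.4731 0.3668 0.3229]
[0.4729 0.3723 0.3234]
```

View pics/s8.png

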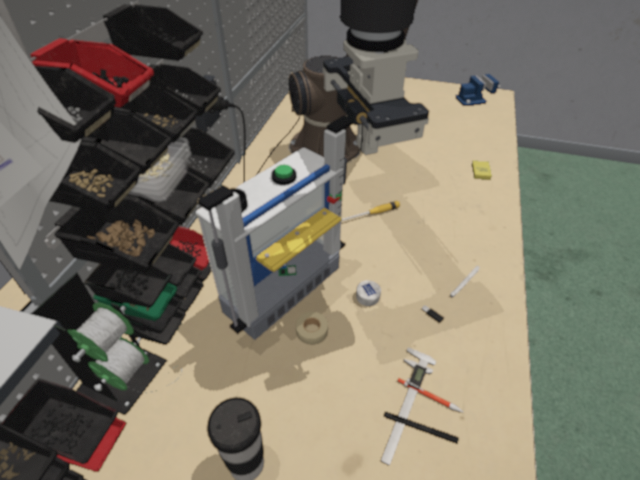

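The button (284,174) is back up at its starting height. The tin (369,291) and tape (312,327) haven't moved, the board is visible under the lip (289,270), and the pointer is in the band.

```bash
python3 -c "
from plant import close_job
print(close_job())"
```

```text
the job is handed in; nothing more can be done
None
```

I handed the job in after about 12 s of the 45 s: the sash is up with its pointer about 1 mm below the middle of the green band, and I pressed the fan button to its stop (about 15 N) and saw it spring back up. The tin and tape have not moved, and the board is visible under the lip with nothing having touched it; no verdict came back.

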